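Hook out the parts tray from under the equipment stand

TASK

Take the hooked rod, reach it under the front ledge of the grey stand, feel for the steel eye on the front of the parts tray and draw the tray out to its stop, with the rod only and gently, keeping the force on tray and stand under 20 N. Then unhook the rod and lay it down (do not drop it) on the worktop to the left, clear of the stand and tray. Leave the drink can, the tape roll and the rubber stopper where they are.

Things in the scene. Friction and masses are not known exactly. Their poses are not given: they have to be found in the camera images.
- stand: Grey sheet-metal stand, fixed, 270 deep, 260 wide, 99 mm high, open in front; a hotplate on it (from 29 mm behind the ledge edge, up to 185 mm high). Origin: on the worktop below the middle of the front edge of its top plate, the ledge (14 mm thick); +x runs inward under the ledge, +y to its left, z up.
- tray (a joint): How far the blue parts tray is drawn out of the stand (m): 0 = fully in, 0.13 = against its front stop; starts between 0 and 0.02. It slides along the stand's -x direction, takes about 4 N to slide and stays where it is left.
- tray_front (a point): Middle of the tray's front face, 45 mm above the worktop, at x = 98 mm minus the travel, y = 0 in the stand's frame (axes alike). Face 200 mm wide, top edge 66 mm up, with a slot rail (180 long, 8 thick) across it.
- rod_handle (a point): Middle of the hooked rod's wooden handle, half-way up (18 mm when lying). +x towards the hook, +y left, z up. Handle 122 long (last 13 mm a 22 mm thick brass ferrule), 26 wide, 36 mm high. At its height a 7 mm steel shaft runs on; 160 mm ahead of this point it bends square to the left (+y) into a level straight tip ending 34 mm from the shaft's axis. It lies left of the stand; 0.16 kg.
- rod_tip (a point): Free end of the rod's bent tip: 160 mm ahead (+x) and 34 mm left (+y) of point rod_handle, at the same height.
- rod: The hooked rod as a whole; origin under the middle of its handle, axes as for point rod_handle.
- can_mid (a point): Middle of a drink can, 67 mm across and 116 mm high, standing close to the right of the stand; bystander.
- tape_mid (a point): Middle of a blue tape roll, 92 mm across and 24 mm high, lying right of and in front of the stand; bystander.
- stopper_mid (a point): Middle of a black rubber stopper, 32 mm across and 24 mm high, left of the stand; bystander.
- opening (a point): Middle of the stand's front opening, 43 mm above the worktop, straight below the ledge's front edge; axes as the stand's. The ledge's underside is 85 mm above the worktop, the side walls are 114 mm to either side (they start 18 mm in); nothing stands inside in front of the tray except the tray's eye.
- tray_eye_zero (a point): Middle of where the steel eye may sit, 33 mm in front of the tray's face, 45 mm up. The eye itself is clamped anywhere from 40 mm right to 40 mm left (y) of this point, differently each time, not measured, and stays there. It is an upright ring, its hole facing left and right (along y): wire 6, hole 30, outside 42 mm, centre at this x and height; an 18 mm wide foot joins it to the rail.

How it is judged:
On the way, in this order (a step that is already met when the one before it is completed fails the run):
1. the tray is being drawn out by the hooked rod, past 40 mm of travel with the rod pulling on it (value of joint tray above 0.04 m and contact force between rod and stand above 0.5 N), for 0.1 s.
2. the tray is out to its stop (within 10 mm) (value of joint tray above 0.12 m), for 0.2 s.
3. the rod is set down flat on the worktop while still in the hand, off the stand and tray (height (world z) of rod_handle below 0.027 m and height (world z) of rod_tip below 0.032 m and contact force between the fingers and rod above 0.5 N and contact force between rod and stand below 0.1 N), for 0.1 s.
At the end, for the whole second after the job is handed in: The tray stands within 10 mm of its front stop; the rod lies flat and still on the worktop, let go, its handle left of the stand (more than 130 mm left of the stand's middle), touching neither stand nor tray, its tip more than 140 mm from the middle of the tray's front (value of joint tray above 0.12 m and height (world z) of rod_handle between 0.01 and 0.023 m and height (world z) of rod_tip below 0.026 m and linear speed of rod below 0.02 m/s and contact force between rod and stand below 0.05 N and horizontal distance between rod_tip and tray_front above 0.14 m and y of rod_handle in the frame of stand above 0.13 m).
It fails at once if the rod strains the stand, tray or eye (more than 20 N) (contact force between rod and stand above 20 N).
It fails at once if the gripper or arm itself pushes on the stand or tray (more than 3 N) (contact force between any of the fingers, the arm and stand above 3 N).
It fails at once if the can, tape roll or stopper is shifted by more than 25 mm (distance of any of can_mid, tape_mid, stopper_mid from where it was at the start of the episode above 0.025 m).
It also fails if it takes over 72 s, if anything falls off the work surface, if the arm or the gripper's body presses on something with over 40 N, if the wrist force passes 120 N, or if a joint passes its speed limit or range.

ROBOT

A 7-joint arm with a two-finger parallel gripper is mounted at the origin on a cart in front of the work surface, level with it; the furniture and walls round the work are solid. World frame = base frame: x ahead of the robot, y to its left, z up, the work surface at z = 0. Lengths are in m, angles in rad, forces in N, time in s.
With the tool pointing down it reaches from about 0.4 to 0.875 m from the base axis. Payload 19.3 kg.
Tool frame: the origin (TCP) lies on the mounting face of the last link; the fingertips stand 173 mm ahead of it and the grasp point (between the pads) lies 155 mm ahead of it (bot.grip_point_offset is the distance from the TCP to the grasp point, in m); z points along the fingers, y is the line along which they close (so a half turn about z gives the same grasp; the last joint's range is limited). The gripper opens to 85 mm and grips with 20 to 120 N. Pads are 22 mm wide; open, the fingers measure 114 mm over their backs; the gripper's body (76 mm by 85 mm) begins 54 mm behind the grasp point. The pads swing forward as they close: fully open they stand 13 mm farther back than shut.
Start: joints at [1.179, 0.521, -0.036, 1.599, 0.021, 1.021, -0.113], TCP at [0.198, -0.593, 0.405] pointing down, gripper open.
Joint ranges: [-2.91, 2.91], [-0.3, 2.13], [-1.5, 1.42], [0.17, 2.43], [-1.26, 4.41], [0.16, 1.93], [-2.52, 2.52]. Speed limits (rad/s): [1.89, 1.89, 2.39, 2.39, 3.01, 3.01, 3.01].

INTERFACE

Orientations are given as [roll, pitch, yaw] about the fixed x, y, z axes, in that order (R = Rz(yaw) Ry(pitch) Rx(roll)).
In Python, from workcell import bot gives the robot as it stands.
- The arm moves only by the tool arm_command, never from a script. Its argument "deltas" is a list of rows, each a list of 3 entries, a list of its own where there are three numbers: the shift along the tool's x, y, z in cm, then the turn, a rotation vector about the tool's x, y, z in rad, then the finger opening in cm, from 0 to 8.54. In form: [[[tx, ty, tz], [rx, ry, rz], claw], ...]. A call has 1 to 20 rows; each row shifts and turns the commanded pose from where the row before left it, along the tool's axes as they then stand; what a row does not reach is not made up. A row lasts 1/10 s, in which the tool goes at most 50 mm and 8.59 degrees, less where a joint would pass 70% of its speed; a pose out of reach is approached as far as the arm can. A call with a gripper value outside its range is refused whole. The fingers move at their own pace and stop on an object; "newtons" is the grip in N (left out, the last holds). Time passes only in rows, so rows that do not move let the fingers close. It gives the time, the measured TCP pose, the force, the opening and the grip force at its end, in the units of the state.
- bot.observe(): the state, without advancing time (a new reading comes with each control period).
- bot.grab_frame(name): name is "scene" or "top" or "wrist"; returns a dict with "frame" (420x560x3 uint8, red, green, blue), "K" (3x3 intrinsics, pixels), "k1" (the pictures are not rectified: a ray, as slopes to the right and down, at radius r is drawn at 1 + k1 r^2 times it, then the intrinsics apply), "rvec" (rotation vector, rad) and "tvec" (3), from world to camera coordinates, as OpenCV has them; the wrist camera has in their place "T_tool_cam" (4x4, takes a point from camera to tool coordinates, whose origin is the TCP and whose axes are the flange's). Camera axes: x right, y down, z forward; pixel columns grow to the right and rows downward; lengths in m; the calibration is good to about 2 mm. A picture is of the moment at which its call begins: read the wrist's pose just before it. There is no depth.
- bot.job_done(): hands the job in; it is judged then, once.
Trained networks look in a picture, given as the dict that the camera call returned (one of the last four; its "shot" number tells which), for a name from the list of things; names that differ only in an ending like _2 or _b are one class to them, and where a whole thing is asked for, a point or a joint stands for the part that bears it (a point fixed in the world has none). Each returns a list of dicts, best first, with "p" (0 to 1); they miss things now and then, are a little off and sometimes report something else, mostly with a low value. They report only what shows in the picture. A call takes as long as a camera call.
- bot.find_in(name, picture): "rect" ([left, top, width, height] in pixels, round what is visible of it).
- bot.mark_of(name, picture): "at" ([column, row] in pixels: a listed point, or the origin of a listed thing).
The state is a dict: "clock": time; "qpos": joint angles; "qd": joint speeds; "joint_efforts": joint torques, N m; "position": TCP position; "tool_rot": TCP orientation; "force": force on the tool from outside, world axes, zero at the start; "moment": the same for the moment, N m; "grip_width": finger opening in m; "finger_force": force on a finger pad.
Only numpy, scipy, OpenCV 4.12 (cv2) and the standard library are available. Lean on these libraries where they do the work, as an engineer would, in place of code of your own. Each camera call takes 0.05 s, during which the arm holds its last target. There are 200 camera calls.

## Working session

There is one attempt and no reset: what is moved stays moved. The work goes in short steps, Python scripts to look and compute and a tool call to move; the robot and the scene stay as the last step left them, time stands still between calls to the robot, and variables do not carry over. Pictures are saved under pics/ and viewed, at most 10 in all, crops included, and the job is handed in when it is done.

Besides the shell and the picture viewer there is one more tool, called after ">>>" as name(argument=value, ...), one argument or row to a line, values as JSON. arm_command: Moves the arm, as the interface text tells. Its arguments: {"type":"object","properties":{"deltas":{"type":"array","items":{"type":"array"}},"newtons":{"type":"number"}},"required":["deltas"]}

```bash
mkdir -p pics
cat > h.py <<'E'
import numpy as np, cv2
from scipy.spatial.transform import Rotation as R
from workcell import bot
def ray(pic,uv,T=None):
    K=np.array(pic['K']);k1=pic['k1']
    n=cv2.undistortPoints(np.array([[uv]],float),K,np.array([k1,0,0,0,0.]))[0,0]
    d=np.array([n[0],n[1],1.])
    if 'rvec' in pic:
        Rm=cv2.Rodrigues(np.array(pic['rvec'],float))[0];t=np.array(pic['tvec'],float).ravel()
        return -Rm.T@t, Rm.T@d
    M=T@np.array(pic['T_tool_cam']); return M[:3,3],M[:3,:3]@d
def atz(pic,uv,z,T=None):
    o,d=ray(pic,uv,T); return o+d*(z-o[2])/d[2]
def tool(s=None):
    s=s or bot.observe();T=np.eye(4);T[:3,:3]=R.from_euler('xyz',s['tool_rot']).as_matrix();T[:3,3]=s['position'];return T
def proj(pic,P,T=None):
    P=np.atleast_2d(P).astype(float)
    if 'rvec' in pic: rv,tv=np.array(pic['rvec'],float),np.array(pic['tvec'],float)
    else:
        M=np.linalg.inv(T@np.array(pic['T_tool_cam']));rv=cv2.Rodrigues(M[:3,:3])[0];tv=M[:3,3]
    return cv2.projectPoints(P,rv,tv,np.array(pic['K'],float),np.array([pic['k1'],0,0,0,0.]))[0][:,0]
def tri(a,b):
    (o1,d1),(o2,d2)=a,b
    A=np.stack([d1,-d2],1);s=np.linalg.lstsq(A,o2-o1,rcond=None)[0]
    p,q=o1+s[0]*d1,o2+s[1]*d2; return (p+q)/2,np.linalg.norm(p-q)
def save(pic,n): cv2.imwrite('pics/'+n+'.png',pic['frame'][:,:,::-1])
E
cat > a.py <<'E'
from h import *
s=bot.observe();print(s)
P={n:bot.grab_frame(n) for n in('scene','top')}
Z=dict(stand=0,tray_front=.045,rod_handle=.018,rod_tip=.018,can_mid=.058,tape_mid=.012,stopper_mid=.012,opening=.043,tray_eye_zero=.045)
for n in P: save(P[n],n+'0'); print(n,'cam',ray(P[n],(280,210))[0])
for k,z in Z.items():
    r={}
    for n in P:
        m=bot.mark_of(k,P[n])
        if m: r[n]=m[0]['at'];print(k,n,np.round(m[0]['at'],1),round(m[0]['p'],2),atz(P[n],m[0]['at'],z).round(3))
    if len(r)==2: p,e=tri(*[ray(P[n],r[n]) for n in r]);print('   tri',p.round(3),round(e,4))
cv2.imwrite('pics/both.png',np.hstack([cv2.resize(P[n]['frame'][:,:,::-1],(400,300)) for n in P]))
E
python3 a.py
```

```text
{'clock': 0.0, 'qpos': array([ 1.17881977,  0.52200733, -0.03633059,  1.60001274,  0.02121266,
        1.02108801, -0.11281591]), 'qd': array([ 8.07441262e-04, -4.32170622e-04,  1.30039085e-05, -1.35188615e-04,
        9.03835964e-04, -1.22584045e-03,  1.38336238e-04]), 'joint_efforts': array([-3.97163903e-04, -9.27116776e+01,  1.97961174e+00, -3.69925368e+01,
        1.77541684e-02,  8.30771634e-03, -3.55557188e-05]), 'position': array([ 0.19759048, -0.5927934 ,  0.40412806]), 'tool_rot': array([-3.14046621e+00,  8.98162212e-05,  3.21760193e-01]), 'force': array([-1.09346186, -0.36251537, -0.322308  ]), 'moment': array([ 0.03444764, -0.01741333, -0.0213911 ]), 'finger_force': 0.0, 'grip_width': 0.08522672842696506}
scene cam [0.28227785 0.72782824 0.8374684 ]
top cam [0.28706627 0.0928176  1.33222063]
stand scene [299.8 198.3] 0.88 [0.619 0.104 0.   ]
stand top [306.8 214.1] 0.64 [0.626 0.104 0.   ]
   tri [ 0.623  0.103 -0.001] 0.0069
rod_handle scene [284.1 321.2] 0.65 [0.477 0.409 0.018]
rod_handle top [171.2 231.3] 0.95 [0.474 0.414 0.018]
   tri [0.474 0.412 0.026] 0.0017
rod_tip scene [204.3 310.4] 0.91 [0.626 0.474 0.018]
rod_tip top [172.5 167. ] 0.56 [0.635 0.47  0.018]
   tri [0.634 0.472 0.008] 0.007
can_mid scene [313.8 119.1] 0.65 [ 0.705 -0.117  0.058]
can_mid top [402.9 202.8] 0.87 [ 0.712 -0.116  0.058]
   tri [ 0.708 -0.116  0.059] 0.0064
tape_mid scene [383.7 165.8] 0.62 [ 0.483 -0.099  0.012]
tape_mid top [367.4 293.7] 0.97 [ 0.476 -0.097  0.012]
   tri [ 0.479 -0.097  0.014] 0.0065
stopper_mid scene [208.4 256.2] 0.67 [0.701 0.364 0.012]
stopper_mid top [216.8 152.9] 0.48 [0.708 0.375 0.012]
   tri [0.699 0.37  0.025] 0.0086
opening scene [297.9 196.6] 0.55 [0.608 0.134 0.043]
```

View pics/scene0.png

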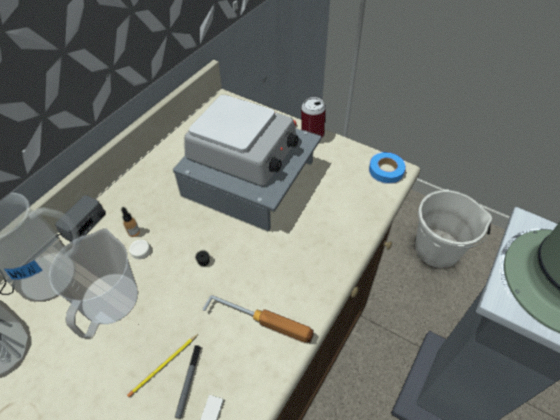

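View pics/top0.png

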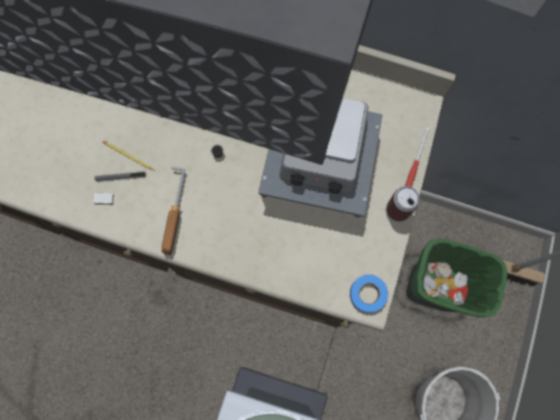

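The scene picture shows the stand, knobs towards the robot, with front ledge corners near (269,210) and (317,133). The rod is at (210,300)-(310,335), clear of the others. In the top picture the ledge corners are near (262,195) and (369,214), and the rod runs from (168,250) to (183,170).

```bash
cat > b.py <<'E'
from h import *
P={n:bot.grab_frame(n) for n in('scene','top')}
c={'L':((269,210),(262,195)),'R':((317,133),(369,214))}
for k,(a,b) in c.items(): print(k,tri(ray(P['scene'],a),ray(P['top'],b)),atz(P['scene'],a,.099),atz(P['top'],b,.099))
print('rod top',[atz(P['top'],u,.018).round(3) for u in((168,250),(175,207),(183,170),(174,169))])
print('rod sc',[atz(P['scene'],u,.018).round(3) for u in((312,335),(256,317),(213,300),(207,308))])
T=P['top']['frame'];S=P['scene']['frame']
a=cv2.resize(T[120:270,150:390],None,fx=3.2,fy=3.2,interpolation=cv2.INTER_CUBIC)
cv2.imwrite('pics/topcrop.png',a[:,:,::-1])
E
python3 b.py
```

```text
L (array([0.62530906, 0.22214656, 0.07145569]), np.float64(0.010747077009275652)) [0.61844896 0.24062119 0.099     ] [0.6126363  0.21794397 0.099     ]
R (array([ 0.65121153, -0.0382011 ,  0.09078785]), np.float64(0.00527679118557977)) [ 0.64994533 -0.02989855  0.099     ] [ 0.64613566 -0.03782021  0.099     ]
rod top [array([0.427, 0.405, 0.018]), array([0.536, 0.426, 0.018]), array([0.635, 0.441, 0.018]), array([0.631, 0.465, 0.018])]
rod sc [array([0.416, 0.405, 0.018]), array([0.529, 0.431, 0.018]), array([0.625, 0.446, 0.018]), array([0.625, 0.467, 0.018])]
```

View pics/topcrop.png

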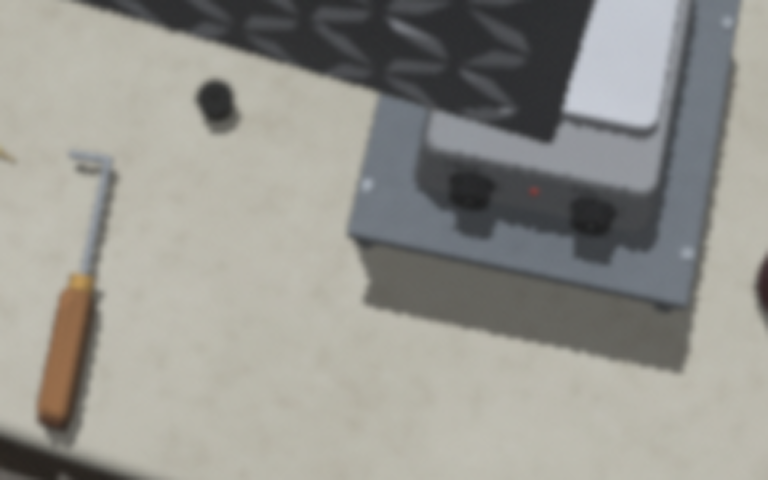

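The ledge corners are at about (.617,.225) and (.643,-.028), so the stand yaw is about 0.10 and its origin about (.630,.098). The rod yaw is about 0.17 with the handle near (.48,.415). Next I move over the rod.

>>> arm_command(
  deltas=[
    [[0,0,0],[0,0,0.075],8.5],
    [[0,0,0],[0,0,0.075],8.5],
    [[1.8,-3.75,0],[0,0,0],8.5],
    [[1.8,-3.75,0],[0,0,0],8.5],
    [[1.8,-3.75,0],[0,0,0],8.5],
    [[1.8,-3.75,0],[0,0,0],8.5],
    [[1.8,-3.75,0],[0,0,0],8.5],
    [[1.8,-3.75,0],[0,0,0],8.5],
    [[1.8,-3.75,0],[0,0,0],8.5],
    [[1.8,-3.75,0],[0,0,0],8.5],
    [[1.8,-3.75,0],[0,0,0],8.5],
    [[1.8,-3.75,0],[0,0,0],8.5],
    [[1.8,-3.75,0],[0,0,0],8.5],
    [[1.8,-3.75,0],[0,0,0],8.5],
    [[1.8,-3.75,0],[0,0,0],8.5],
    [[1.8,-3.75,0],[0,0,0],8.5],
    [[1.8,-3.75,0],[0,0,0],8.5],
    [[1.8,-3.75,0],[0,0,0],8.5],
    [[1.8,-3.75,0],[0,0,0],8.5],
    [[0,0,0],[0,0,0],8.5],
  ],
)

```text
clock: 3.1
position: [0.391, 0.0918, 0.405]
tool_rot: [-3.14, -0.002, 0.177]
force: [0.1, 0.1, 0.3]
grip_width: 0.0849
finger_force: 0.0
```

```bash
cat > c.py <<'E'
from h import *
s=bot.observe();T=tool(s);print(s['clock'],s['position'].round(4),s['tool_rot'].round(3),s['force'].round(2))
p=bot.grab_frame('wrist');save(p,'w_%d'%(s['clock']*10))
Z=dict(stand=0,tray_front=.045,rod_handle=.018,rod_tip=.018,opening=.043,tray_eye_zero=.045)
for k,z in Z.items():
    for m in bot.mark_of(k,p)[:1]: print(k,np.round(m['at'],1),round(m['p'],2),atz(p,m['at'],z,T).round(4))
print('cam',ray(p,(280,210),T))
E
python3 c.py
```

```text
3.1 [0.391  0.0918 0.405 ] [-3.14e+00 -2.00e-03  1.77e-01] [0.12 0.13 0.26]
cam (array([0.47178837, 0.10695803, 0.37538336]), array([-0.30262435, -0.05421572, -0.95162294]))
```

>>> arm_command(
  deltas=[
    [[1.4,-3.55,0.5],[0,0,0],8.5],
    [[1.4,-3.55,0.5],[0,0,0],8.5],
    [[1.4,-3.55,0.5],[0,0,0],8.5],
    [[1.4,-3.55,0.5],[0,0,0],8.5],
    [[1.4,-3.55,0.5],[0,0,0],8.5],
    [[1.4,-3.55,0.5],[0,0,0],8.5],
    [[1.4,-3.55,0.5],[0,0,0],8.5],
    [[1.4,-3.55,0.5],[0,0,0],8.5],
    [[0,0,0],[0,0,0],8.5],
    [[0,0,0],[0,0,0],8.5],
  ],
)

```text
clock: 4.45
position: [0.452, 0.3864, 0.3642]
tool_rot: [3.141, 0.001, 0.172]
force: [-0.4, -0.4, -0.1]
grip_width: 0.0852
finger_force: 0.0
```

```bash
python3 c.py; ls pics
```

```text
4.45 [0.452  0.3864 0.3642] [3.141e+00 1.000e-03 1.720e-01] [-0.41 -0.39 -0.08]
rod_handle [251.2 155.3] 0.59 [0.4759 0.4156 0.018 ]
cam (array([0.53283179, 0.40109232, 0.33440692]), array([-0.30469833, -0.05540962, -0.95089209]))
both.png
scene0.png
top0.png
topcrop.png
w_31.png
w_44.png
```

View pics/w_44.png

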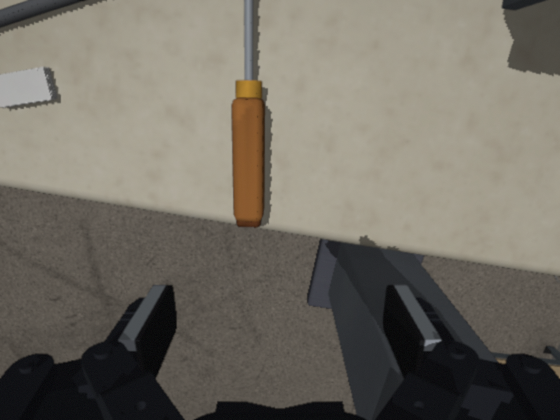

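The rod handle runs from the ferrule at (249,80) to its end at (248,226), at the worktop edge. The shaft leaves the picture at (250,0).

Run:
```python
from h import *
T=tool();p=bot.grab_frame('wrist')
q=[atz(p,u,.018,T) for u in((248,226),(249,80),(250.5,0))]
print(np.round(q,4)); d=q[2]-q[0];print(np.arctan2(d[1],d[0]),np.linalg.norm(q[1]-q[0]))
yaw=np.arctan2(d[1],d[0]);c=q[1]-.061*np.array([np.cos(yaw),np.sin(yaw),0]);print('handle mid',c)
g=c+.020*np.array([np.cos(yaw),np.sin(yaw),0]);g[2]=.026+bot.grip_point_offset
print('target',g,'delta tool cm',100*T[:3,:3].T@(g-T[:3,3]))
```

```text
[[0.4116 0.4085 0.018 ]
 [0.5371 0.4262 0.018 ]
 [0.5959 0.434  0.018 ]]
0.13734690656693072 0.12678225407971075
handle mid [0.4767063 0.4178612 0.018    ]
target [0.49651796 0.42059951 0.1807    ] delta tool cm [ 4.94547783 -2.67932715 18.4358218 ]
```

>>> arm_command(
  deltas=[
    [[1.24,-0.66,1.5],[0,0,0.0175],8.5],
    [[1.24,-0.66,1.5],[0,0,0.0175],8.5],
    [[1.24,-0.66,1.5],[0,0,0],8.5],
    [[1.24,-0.66,1.5],[0,0,0],8.5],
    [[0,0,2.5],[0,0,0],8.5],
    [[0,0,2.5],[0,0,0],8.5],
    [[0,0,2.5],[0,0,0],8.5],
    [[0,0,2.5],[0,0,0],8.5],
    [[0,0,1.4],[0,0,0],8.5],
    [[0,0,1.0],[0,0,0],8.5],
    [[0,0,0],[0,0,0],8.5],
  ],
)

```text
clock: 5.95
position: [0.4969, 0.4199, 0.18]
tool_rot: [3.141, 0.001, 0.137]
force: [0.2, -0.6, -0.1]
grip_width: 0.0847
finger_force: 0.0
```

```bash
python3 c.py
```

```text
5.95 [0.4969 0.4199 0.18  ] [3.141e+00 1.000e-03 1.370e-01] [ 0.21 -0.59 -0.11]
rod_handle [280.7 344.8] 0.84 [0.4749 0.4167 0.018 ]
cam (array([0.57823021, 0.43164686, 0.15015927]), array([-0.30664562, -0.0446807 , -0.95083077]))
```

>>> arm_command(
  deltas=[
    [[0,0,0],[0,0,0],2.0],
    [[0,0,0],[0,0,0],2.0],
    [[0,0,0],[0,0,0],2.0],
    [[0,0,0],[0,0,0],2.0],
    [[0,0,0],[0,0,0],2.0],
    [[0,0,0],[0,0,0],2.0],
    [[0,0,0],[0,0,0],2.0],
    [[0,0,0],[0,0,0],2.0],
  ],
  newtons=70,
)

```text
clock: 7.1
position: [0.4972, 0.4201, 0.181]
tool_rot: [-3.141, -0.0, 0.137]
force: [-0.3, -0.3, 5.2]
grip_width: 0.025
finger_force: 69.3
```

Run:
```python
from h import *
s=bot.observe();print(s['grip_width'],s['finger_force'],s['force'],s['position'],s['tool_rot'])
```

```text
0.024955829714144562 69.27348375320435 [-0.32619127 -0.28506619  5.239838  ] [0.49717095 0.42010167 0.18095556] [-3.14128386e+00 -3.87563421e-04  1.36767087e-01]
```

>>> arm_command(
  deltas=[
    [[0,0,-1],[0,0,0],2.0],
    [[0,0,-3],[0,0,0],2.0],
    [[0,0,-4],[0,0,0],2.0],
    [[0,0,-4],[0,0,0],2.0],
    [[0,0,0],[0,0,0],2.0],
    [[0,0,0],[0,0,0],2.0],
  ],
)

```text
clock: 7.7
position: [0.4971, 0.4198, 0.3017]
tool_rot: [-3.141, -0.001, 0.137]
force: [-0.6, -0.3, -2.3]
grip_width: 0.0251
finger_force: 68.8
```

```bash
cat > d.py <<'E'
from h import *
s=bot.observe();T=tool(s);print(s['clock'],s['position'].round(4),s['tool_rot'].round(3),s['force'].round(2))
P={n:bot.grab_frame(n) for n in('scene','top','wrist')}
z=T[2,3]-.163
for k in('rod_tip','rod_handle'):
    r={}
    for n in P:
        for m in bot.mark_of(k,P[n])[:1]:
            r[n]=ray(P[n],m['at'],T);w=atz(P[n],m['at'],z,T)
            print(k,n,np.round(m['at'],1),round(m['p'],2),w.round(4),'tool',(T[:3,:3].T@(w-T[:3,3])).round(4))
    if len(r)>1:
        p,e=tri(*list(r.values())[:2]);print('  tri',p.round(4),round(e,4),'tool',(T[:3,:3].T@(p-T[:3,3])).round(4))
S=P['scene']['frame'];W=P['wrist']['frame']
u=proj(P['scene'],T[:3,3]+T[:3,:3]@[.14,-.02,.163])[0].astype(int);print(u)
a=cv2.resize(S[max(0,u[1]-60):u[1]+60,max(0,u[0]-50):u[0]+110],(400,300),interpolation=cv2.INTER_CUBIC)
cv2.imwrite('pics/d_%d.png'%(s['clock']*10),np.hstack([a,cv2.resize(W,(400,300))])[:,:,::-1])
E
python3 d.py; ls pics
```

```text
7.7 [0.4971 0.4198 0.3017] [-3.141e+00 -1.000e-03  1.370e-01] [-0.57 -0.29 -2.29]
rod_tip scene [194.  279.6] 0.79 [0.6286 0.4736 0.1387] tool [ 0.1373 -0.0353  0.1632]
rod_tip top [161.1 151.9] 0.63 [0.6298 0.4752 0.1387] tool [ 0.1388 -0.0367  0.1632]
  tri [0.6285 0.4743 0.1404] 0.0016 tool [ 0.1374 -0.036   0.1615]
rod_handle scene [283.8 294.9] 0.87 [0.4746 0.414  0.1387] tool [-0.0233  0.0028  0.163 ]
[197 272]
both.png
d_77.png
scene0.png
top0.png
topcrop.png
w_31.png
w_44.png
w_59.png
```

```bash
cat > st.py <<'E'
from h import *
O=np.array([.630,.100]);YS=.10   # stand
TIP=np.array([.138,-.0355,.162]) # tip in tool
def to_stand(p):
    c,s=np.cos(YS),np.sin(YS);d=p[:2]-O;return np.array([c*d[0]+s*d[1],-s*d[0]+c*d[1],p[2]])
def to_world(p):
    c,s=np.cos(YS),np.sin(YS);return np.array([O[0]+c*p[0]-s*p[1],O[1]+s*p[0]+c*p[1],p[2]])
def now():
    s=bot.observe();T=tool(s);t=T[:3,3]+T[:3,:3]@TIP
    f=R.from_euler('z',-YS).apply(s['force'])
    print('t%.2f'%s['clock'],'rot',s['tool_rot'].round(3),'tip_stand',(to_stand(t)*1000).round(1),'tcp',s['position'].round(4),'F_stand',f.round(2),'grip',s['grip_width'].round(4),s['finger_force'].round(1));return T,t
def delta(p_stand,T,t): # deltas in tool frame (cm)
    return 100*T[:3,:3].T@(to_world(np.array(p_stand))-t)
E
python3 - <<'E'
from st import *
P=bot.grab_frame('top')
l,r=[atz(P,u,.099)for u in((259.1,193.4),(365,215.3))];print(l,r,(l+r)/2,np.linalg.norm(l-r),np.arctan2(-(l-r)[0],(l-r)[1]))
T,t=now()
# after retract: target orientation yaw .10 and pitch tilt .08
T2=T.copy();T2[:3,:3]=T[:3,:3]@R.from_rotvec([0,0,.037]).as_matrix();t2=T2[:3,3]+T2[:3,:3]@TIP
print(delta([-.06,-.054,t2[2]],T2,t2))
E
```

```text
[0.61427905 0.22574496 0.099     ] [ 0.64014345 -0.02953032  0.099     ] [0.62721125 0.09810732 0.099     ] 0.25658221517654417 0.10097508505738088Traceback (most recent call last):
  File "<stdin>", line 4, in <module>
  File "st.py", line 11, in now
    print('t%.2f'%s['clock'],'rot',s['tool_rot'].round(3),'tip_stand',(to_stand(t)*1000).round(1),'tcp',s['position'].round(4),'F_stand',f.round(2),'grip',s['grip_width'].round(4),s['finger_force'].round(1));return T,t
                                                                                                                                                           ^^^^^^^^^^^^^^^^^^^^^
AttributeError: 'float' object has no attribute 'round'
```

```bash
sed -i "s/'grip',s\['grip_width'\].round(4),s\['finger_force'\].round(1)/'grip',round(s['grip_width'],4),round(s['finger_force'],1)/; s/\.630,\.100/.628,.100/" st.py
python3 - <<'E'
from st import *
T,t=now()
T2=T.copy();T2[:3,:3]=T[:3,:3]@R.from_rotvec([0,0,.037]).as_matrix();t2=T2[:3,3]+T2[:3,:3]@TIP
print(delta([-.06,-.054,t2[2]],T2,t2))
E
```

```text
t8.20 rot [3.141 0.    0.137] tip_stand [ 38.2 371.9 138.3] tcp [0.4971 0.42   0.3004] F_stand [-0.14  0.11 -1.44] grip 0.0251 68.8
[-9.95161947e+00  4.20882690e+01  1.53432218e-02]
```

>>> arm_command(
  deltas=[
    [[0,0,0],[0,0,0.037],2.0],
    [[-1.65,3,0],[0,0,0],2.0],
    [[-1.65,3,0],[0,0,0],2.0],
    [[-1.65,3,0],[0,0,0],2.0],
    [[-1.65,3,0],[0,0,0],2.0],
    [[-1.65,3,0],[0,0,0],2.0],
    [[-1.65,3,0],[0,0,0],2.0],
    [[0,3,0],[0,0,0],2.0],
    [[0,3,0],[0,0,0],2.0],
    [[0,3,0],[0,0,0],2.0],
    [[0,3,0],[0,0,0],2.0],
    [[0,3,0],[0,0,0],2.0],
    [[0,3,0],[0,0,0],2.0],
    [[0,3,0],[0,0,0],2.0],
    [[0,3,0],[0,0,0],2.0],
    [[0,0,0],[0,0.04,0],2.0],
    [[0,0,0],[0,0.04,0],2.0],
    [[0,0,0],[0,0,0],2.0],
  ],
)

```text
clock: 10.0
position: [0.4403, -0.0081, 0.3009]
tool_rot: [3.142, -0.081, 0.098]
force: [0.5, -0.1, -2.6]
grip_width: 0.0249
finger_force: 69.0
```

```bash
python3 - <<'E'
from st import *
T,t=now()
print(delta([-.06,-.054,.046],T,t),delta([.07,-.054,.046],T,t))
E
python3 d.py
```

```text
t10.00 rot [ 3.142 -0.081  0.098] tip_stand [-46.8 -53.7 150.6] tcp [ 0.4403 -0.0081  0.3009] F_stand [ 0.49 -0.12 -2.62] grip 0.0249 69.0
[-2.16403125  0.03644794 10.32326802] [1.07931050e+01 4.59677381e-03 1.13775948e+01]
10.0 [ 0.4403 -0.0081  0.3009] [ 3.142 -0.081  0.098] [ 0.5  -0.07 -2.62]
rod_tip scene [328.6 144.9] 0.92 [0.5879 0.0321 0.1379] tool [ 0.1371 -0.0256  0.1747]
rod_tip top [332.4 222.4] 0.72 [0.59   0.0413 0.1379] tool [ 0.1401 -0.0345  0.1749]
  tri [0.5857 0.0413 0.1473] 0.0037 tool [ 0.1366 -0.035   0.1652]
rod_handle scene [398.6 158.3] 0.72 [ 0.4329 -0.0123  0.1379] tool [-0.021   0.0035  0.1618]
rod_handle top [331.5 223.8] 0.3 [0.5862 0.0423 0.1379] tool [ 0.1365 -0.0359  0.1746]
rod_handle wrist [284.8 342.3] 0.66 [ 0.433  -0.0106  0.1379] tool [-0.0206  0.0018  0.1619]
  tri [0.4911 0.0488 0.216 ] 0.1468 tool [ 0.049  -0.0517  0.0892]
[329 139]
```

View pics/d_100.png

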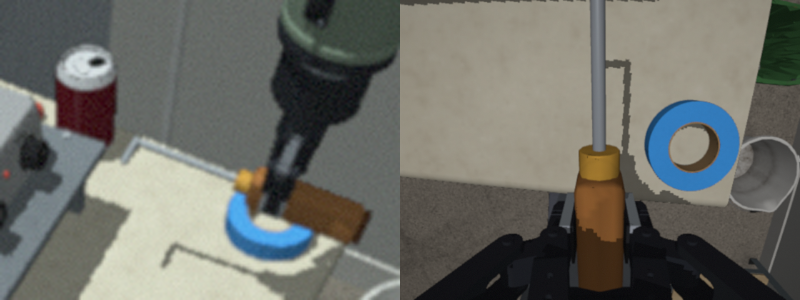

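>>> arm_command(
  deltas=[
    [[-0.5,0,2.5],[0,0,0],2.0],
    [[-0.5,0,2.5],[0,0,0],2.0],
    [[-0.5,0,2.5],[0,0,0],2.0],
    [[-0.5,0,1.5],[0,0,0],2.0],
    [[-0.1,0,1.3],[0,0,0],2.0],
    [[0,0,0],[0,0,0],2.0],
    [[0,0,0],[0,0,0],2.0],
  ],
)

```text
clock: 11.15
position: [0.4279, -0.0089, 0.1965]
tool_rot: [3.142, -0.08, 0.1]
force: [0.1, 0.2, -1.2]
grip_width: 0.0247
finger_force: 69.1
```

Run:
```python
from st import *
T,t=now()
print(delta([-.06,-.054,.046],T,t),delta([.07,-.054,.046],T,t))
```

```text
t11.15 rot [ 3.142 -0.08   0.1  ] tip_stand [-59.5 -52.9  46. ] tcp [ 0.4279 -0.0089  0.1965] F_stand [ 0.16  0.19 -1.23] grip 0.0247 69.1
[-0.04751084  0.1092928  -0.00058108] [12.91126031  0.10936758  1.03394799]
```

>>> arm_command(
  deltas=[
    [[1.0,0.25,0.08],[0,0,0],2.0],
    [[1.9,0.25,0.15],[0,0,0],2.0],
    [[2.2,0,0.176],[0,0,0],2.0],
    [[2.2,0,0.176],[0,0,0],2.0],
    [[2.2,0,0.176],[0,0,0],2.0],
    [[1.5,0,0.12],[0,0,0],2.0],
    [[0.6,0,0.05],[0,0,0],2.0],
    [[0,0,0],[0,0,0],2.0],
    [[0,0,0],[0,0,0],2.0],
  ],
)

```text
clock: 12.05
position: [0.5436, -0.0027, 0.1966]
tool_rot: [3.142, -0.08, 0.099]
force: [0.2, 0.5, -1.6]
grip_width: 0.0251
finger_force: 69.1
```

```bash
python3 -c "from st import *;now()"
```

```text
t12.05 rot [ 3.142 -0.08   0.099] tip_stand [ 56.2 -58.4  46.1] tcp [ 0.5436 -0.0027  0.1966] F_stand [ 0.2   0.45 -1.64] grip 0.0251 69.1
```

Now I feel for the tray face in 2 mm rows.

>>> arm_command(
  deltas=[
    [[0.3,0,0.024],[0,0,0],2.0],
    [[0.3,0,0.024],[0,0,0],2.0],
    [[0.2,0,0.016],[0,0,0],2.0],
    [[0.2,0,0.016],[0,0,0],2.0],
    [[0.2,0,0.016],[0,0,0],2.0],
    [[0,0,0],[0,0,0],2.0],
  ],
)

```text
clock: 12.65
position: [0.5562, -0.0012, 0.1963]
tool_rot: [-3.142, -0.08, 0.1]
force: [-0.8, 0.6, -1.9]
grip_width: 0.025
finger_force: 69.1
```

```bash
python3 -c "from st import *;now()"
```

```text
t12.65 rot [-3.142 -0.08   0.1  ] tip_stand [ 69.  -58.   45.9] tcp [ 0.5562 -0.0012  0.1963] F_stand [-0.72  0.65 -1.87] grip 0.025 69.1
```

>>> arm_command(
  deltas=[
    [[0.2,0,0.016],[0,0,0],2.0],
    [[0.2,0,0.016],[0,0,0],2.0],
    [[0,0,0],[0,0,0],2.0],
  ],
)

```text
clock: 12.95
position: [0.5603, -0.0008, 0.1964]
tool_rot: [-3.141, -0.08, 0.1]
force: [0.4, 0.8, -1.5]
grip_width: 0.0249
finger_force: 69.1
```

```bash
python3 -c "from st import *;now()"
```

```text
t12.95 rot [-3.141 -0.08   0.1  ] tip_stand [ 73.1 -58.1  46. ] tcp [ 0.5603 -0.0008  0.1964] F_stand [ 0.44  0.8  -1.52] grip 0.0249 69.1
```

>>> arm_command(
  deltas=[
    [[0.2,0,0.016],[0,0,0],2.0],
    [[0.2,0,0.016],[0,0,0],2.0],
    [[0,0,0],[0,0,0],2.0],
  ],
)

```text
clock: 13.25
position: [0.5641, -0.0004, 0.1963]
tool_rot: [3.142, -0.08, 0.1]
force: [-0.3, -0.1, -1.5]
grip_width: 0.025
finger_force: 69.1
```

>>> arm_command(
  deltas=[
    [[0.2,0,0.016],[0,0,0],2.0],
    [[0,0,0],[0,0,0],2.0],
  ],
)

```text
clock: 13.45
position: [0.566, -0.0003, 0.1963]
tool_rot: [3.142, -0.079, 0.1]
force: [-3.1, -0.8, -0.7]
grip_width: 0.0252
finger_force: 69.2
```

```bash
python3 -c "from st import *;now()"
```

```text
t13.45 rot [ 3.142 -0.079  0.1  ] tip_stand [ 78.7 -58.1  45.7] tcp [ 5.660e-01 -3.000e-04  1.963e-01] F_stand [-3.18 -0.47 -0.67] grip 0.0252 69.2
```

>>> arm_command(
  deltas=[
    [[-0.7,0,-0.056],[0,0,0],2.0],
    [[-0.75,0,-0.06],[0,0,0],2.0],
    [[-0.7,0,-0.056],[0,0,0],2.0],
    [[0,-0.5,0],[0,0,0],2.0],
    [[0,-0.5,0],[0,0,0],2.0],
    [[0,0,0],[0,0,0],2.0],
    [[0,0,0],[0,0,0],2.0],
  ],
)

```text
clock: 14.15
position: [0.5438, 0.0079, 0.1964]
tool_rot: [-3.142, -0.08, 0.1]
force: [-0.7, -0.1, -2.4]
grip_width: 0.0245
finger_force: 69.0
```

```bash
python3 -c "from st import *;now()"
```

```text
t14.15 rot [-3.142 -0.08   0.1  ] tip_stand [ 57.5 -47.7  46. ] tcp [0.5438 0.0079 0.1964] F_stand [-0.75 -0.   -2.37] grip 0.0245 69.0
```

>>> arm_command(
  deltas=[
    [[0,-0.25,0],[0,0,0],2.0],
    [[0,-0.25,0],[0,0,0],2.0],
    [[0,0,0],[0,0,0],2.0],
  ],
)

```text
clock: 14.45
position: [0.5431, 0.0129, 0.1963]
tool_rot: [-3.141, -0.08, 0.1]
force: [0.1, 0.6, -2.1]
grip_width: 0.0248
finger_force: 69.0
```

>>> arm_command(
  deltas=[
    [[0,-0.25,0],[0,0,0],2.0],
    [[0,-0.25,0],[0,0,0],2.0],
    [[0,0,0],[0,0,0],2.0],
  ],
)

```text
clock: 14.75
position: [0.5425, 0.0179, 0.1964]
tool_rot: [-3.141, -0.08, 0.1]
force: [0.8, -0.6, -1.7]
grip_width: 0.0251
finger_force: 69.0
```

>>> arm_command(
  deltas=[
    [[0,-0.25,0],[0,0,0],2.0],
    [[0,-0.25,0],[0,0,0],2.0],
    [[0,0,0],[0,0,0],2.0],
  ],
)

```text
clock: 15.05
position: [0.5421, 0.023, 0.1964]
tool_rot: [-3.141, -0.08, 0.1]
force: [0.5, 0.7, -1.3]
grip_width: 0.0248
finger_force: 69.0
```

>>> arm_command(
  deltas=[
    [[0,-0.25,0],[0,0,0],2.0],
    [[0,-0.3,0],[0,0,0],2.0],
    [[0,0,0],[0,0,0],2.0],
  ],
)

```text
clock: 15.35
position: [0.5415, 0.0285, 0.1964]
tool_rot: [-3.141, -0.08, 0.1]
force: [0.1, 0.9, -1.1]
grip_width: 0.0252
finger_force: 69.0
```

>>> arm_command(
  deltas=[
    [[0,-0.25,0],[0,0,0],2.0],
    [[0,-0.3,0],[0,0,0],2.0],
    [[0,0,0],[0,0,0],2.0],
  ],
)

```text
clock: 15.65
position: [0.541, 0.034, 0.1964]
tool_rot: [-3.141, -0.08, 0.1]
force: [-0.2, 0.4, -1.8]
grip_width: 0.0246
finger_force: 69.0
```

>>> arm_command(
  deltas=[
    [[0,-0.25,0],[0,0,0],2.0],
    [[0,-0.3,0],[0,0,0],2.0],
    [[0,0,0],[0,0,0],2.0],
  ],
)

```text
clock: 15.95
position: [0.5404, 0.0394, 0.1964]
tool_rot: [-3.141, -0.08, 0.1]
force: [0.2, -0.7, -1.8]
grip_width: 0.025
finger_force: 69.0
```

>>> arm_command(
  deltas=[
    [[0,-0.25,0],[0,0,0],2.0],
    [[0,-0.3,0],[0,0,0],2.0],
    [[0,0,0],[0,0,0],2.0],
  ],
)

```text
clock: 16.25
position: [0.5398, 0.0449, 0.1964]
tool_rot: [-3.141, -0.08, 0.1]
force: [-0.1, -0.7, 0.1]
grip_width: 0.025
finger_force: 69.0
```

>>> arm_command(
  deltas=[
    [[0,-0.2,0],[0,0,0],2.0],
    [[0,-0.2,0],[0,0,0],2.0],
    [[0,0,0],[0,0,0],2.0],
  ],
)

```text
clock: 16.55
position: [0.5395, 0.0487, 0.1964]
tool_rot: [-3.141, -0.08, 0.1]
force: [-0.1, -0.9, -1.2]
grip_width: 0.0249
finger_force: 69.0
```

>>> arm_command(
  deltas=[
    [[0,-0.25,0],[0,0,0],2.0],
    [[0,-0.25,0],[0,0,0],2.0],
    [[0,0,0],[0,0,0],2.0],
  ],
)

```text
clock: 16.85
position: [0.5389, 0.0538, 0.1964]
tool_rot: [-3.141, -0.08, 0.1]
force: [-0.3, -0.1, -1.6]
grip_width: 0.0253
finger_force: 69.0
```

>>> arm_command(
  deltas=[
    [[0,-0.25,0],[0,0,0],2.0],
    [[0,-0.3,0],[0,0,0],2.0],
    [[0,0,0],[0,0,0],2.0],
  ],
)

```text
clock: 17.15
position: [0.5384, 0.0593, 0.1964]
tool_rot: [-3.141, -0.08, 0.1]
force: [-0.5, -0.9, -1.3]
grip_width: 0.0249
finger_force: 69.0
```

>>> arm_command(
  deltas=[
    [[0,-0.25,0],[0,0,0],2.0],
    [[0,-0.3,0],[0,0,0],2.0],
    [[0,0,0],[0,0,0],2.0],
  ],
)

```text
clock: 17.45
position: [0.5378, 0.0648, 0.1964]
tool_rot: [-3.141, -0.08, 0.1]
force: [-0.4, -0.7, -1.5]
grip_width: 0.0248
finger_force: 69.0
```

>>> arm_command(
  deltas=[
    [[0,-0.25,0],[0,0,0],2.0],
    [[0,-0.3,0],[0,0,0],2.0],
    [[0,0,0],[0,0,0],2.0],
  ],
)

```text
clock: 17.75
position: [0.5373, 0.0703, 0.1964]
tool_rot: [-3.141, -0.08, 0.1]
force: [0.4, -0.1, -2.3]
grip_width: 0.0251
finger_force: 69.0
```

>>> arm_command(
  deltas=[
    [[0,-0.25,0],[0,0,0],2.0],
    [[0,-0.3,0],[0,0,0],2.0],
    [[0,0,0],[0,0,0],2.0],
  ],
)

```text
clock: 18.05
position: [0.5368, 0.0757, 0.1964]
tool_rot: [-3.141, -0.08, 0.1]
force: [-0.3, -0.2, -1.7]
grip_width: 0.025
finger_force: 69.0
```

>>> arm_command(
  deltas=[
    [[0,-0.25,0],[0,0,0],2.0],
    [[0,-0.3,0],[0,0,0],2.0],
    [[0,0,0],[0,0,0],2.0],
  ],
)

```text
clock: 18.35
position: [0.5363, 0.0804, 0.1964]
tool_rot: [3.141, -0.08, 0.099]
force: [0.4, -5.4, -1.6]
grip_width: 0.0248
finger_force: 69.0
```

Contact to the left at 5 N. This is either the shaft on the ring or the tip head-on. I back off 6 mm and test by pulling.

>>> arm_command(
  deltas=[
    [[0,0.3,0],[0,0,0],2.0],
    [[0,0.3,0],[0,0,0],2.0],
    [[-0.5,0,-0.04],[0,0,0],2.0],
    [[-0.5,0,-0.04],[0,0,0],2.0],
    [[-0.3,0,-0.024],[0,0,0],2.0],
    [[-0.2,0,-0.016],[0,0,0],2.0],
    [[0,0,0],[0,0,0],2.0],
  ],
)

```text
clock: 19.05
position: [0.5218, 0.0733, 0.1965]
tool_rot: [3.142, -0.08, 0.1]
force: [3.0, -0.3, -1.6]
grip_width: 0.0245
finger_force: 69.1
```

```bash
python3 -c "from st import *;now()"
```

```text
t19.05 rot [ 3.142 -0.08   0.1  ] tip_stand [42.2 19.5 46.1] tcp [0.5218 0.0733 0.1965] F_stand [ 2.98 -0.6  -1.56] grip 0.0245 69.1
```

It is hooked: +3 N against the pull. I draw the tray out.

>>> arm_command(
  deltas=[
    [[-0.2,0,-0.016],[0,0,0],2.0],
    [[-0.4,0,-0.032],[0,0,0],2.0],
    [[-0.6,0,-0.048],[0,0,0],2.0],
    [[-0.6,0,-0.048],[0,0,0],2.0],
    [[-0.6,0,-0.048],[0,0,0],2.0],
    [[-0.6,0,-0.048],[0,0,0],2.0],
    [[-0.6,0,-0.048],[0,0,0],2.0],
    [[-0.6,0,-0.048],[0,0,0],2.0],
    [[-0.6,0,-0.048],[0,0,0],2.0],
    [[-0.6,0,-0.048],[0,0,0],2.0],
    [[-0.4,0,-0.032],[0,0,0],2.0],
    [[0,0,0],[0,0,0],2.0],
  ],
)

```text
clock: 20.25
position: [0.4633, 0.0673, 0.1963]
tool_rot: [3.141, -0.079, 0.1]
force: [1.2, 0.1, -1.9]
grip_width: 0.0248
finger_force: 69.2
```

```bash
python3 -c "from st import *;now()"
```

```text
t20.25 rot [ 3.141 -0.079  0.1  ] tip_stand [-16.8  19.4  45.7] tcp [0.4633 0.0673 0.1963] F_stand [ 1.17  0.02 -1.89] grip 0.0248 69.2
```

>>> arm_command(
  deltas=[
    [[-0.3,0,-0.024],[0,0,0],2.0],
    [[-0.6,0,-0.048],[0,0,0],2.0],
    [[-0.6,0,-0.048],[0,0,0],2.0],
    [[-0.6,0,-0.048],[0,0,0],2.0],
    [[-0.6,0,-0.048],[0,0,0],2.0],
    [[-0.6,0,-0.048],[0,0,0],2.0],
    [[-0.6,0,-0.048],[0,0,0],2.0],
    [[-0.6,0,-0.048],[0,0,0],2.0],
  ],
)

```text
clock: 21.05
position: [0.4186, 0.0629, 0.1964]
tool_rot: [-3.142, -0.08, 0.1]
force: [4.1, 1.1, -2.3]
grip_width: 0.0246
finger_force: 69.2
```

```bash
python3 -c "from st import *;now()"; python3 d.py
python3 - <<'E'
from st import *
P=bot.grab_frame('scene');S=P['frame']
u=proj(P,to_world([-.03,0,.05]))[0].astype(int);print(u)
cv2.imwrite('pics/s1.png',cv2.resize(S[max(0,u[1]-75):u[1]+75,max(0,u[0]-100):u[0]+100],(800,600),interpolation=cv2.INTER_CUBIC)[:,:,::-1])
for k in('tray_front','tray_eye_zero'):
    for m in bot.mark_of(k,P)[:1]:print(k,m['p'],to_stand(atz(P,m['at'],.045)).round(4))
E
```

```text
t21.05 rot [-3.142 -0.08   0.1  ] tip_stand [-61.5  19.5  46. ] tcp [0.4186 0.0629 0.1964] F_stand [ 4.2   0.66 -2.3 ] grip 0.0246 69.2
21.05 [0.4186 0.0629 0.1964] [-3.142 -0.08   0.1  ] [ 4.12  1.07 -2.3 ]
rod_tip top [298.6 232.4] 0.54 [0.5667 0.1092 0.0334] tool [ 0.1385 -0.0313  0.1746]
rod_handle scene [387.7 212.5] 0.81 [0.4089 0.0587 0.0334] tool [-0.0231  0.0032  0.1617]
rod_handle wrist [281.  342.6] 0.7 [0.4109 0.062  0.0334] tool [-0.0208  0.0002  0.1619]
  tri [0.4097 0.0609 0.0339] 0.0033 tool [-0.022   0.0012  0.1612]
[319 192]
[309 186]
tray_front 0.78 [-0.0174 -0.0015  0.045 ]
tray_eye_zero 0.82 [-0.0417 -0.0029  0.045 ]
```

View pics/s1.png

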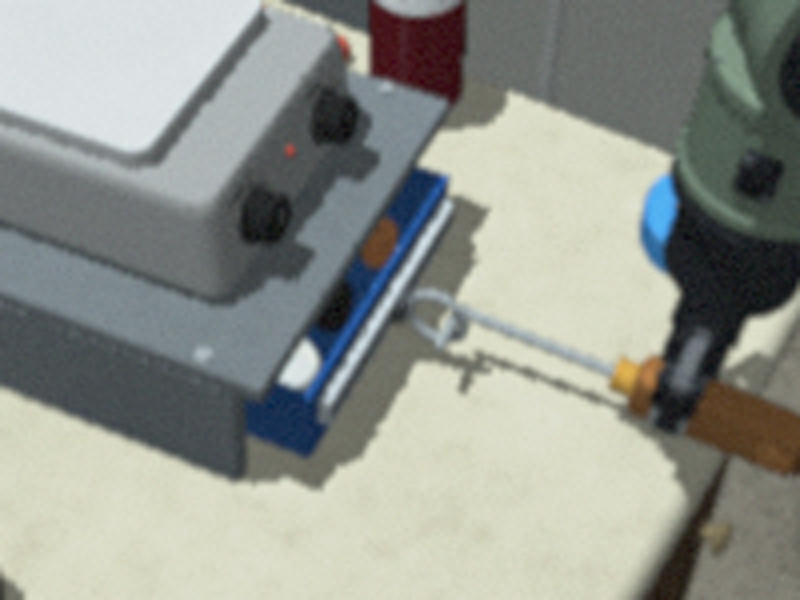

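The tray is well out, about 115 mm, with the hook through the ring near (450,320). I go on gently to the stop.

>>> arm_command(
  deltas=[
    [[-0.3,0,-0.024],[0,0,0],2.0],
    [[-0.3,0,-0.024],[0,0,0],2.0],
    [[-0.3,0,-0.024],[0,0,0],2.0],
    [[-0.2,0,-0.016],[0,0,0],2.0],
  ],
)

```text
clock: 22.05
position: [0.4079, 0.0618, 0.1964]
tool_rot: [-3.141, -0.08, 0.1]
force: [4.1, 1.4, -1.8]
grip_width: 0.0248
finger_force: 69.1
```

```bash
python3 -c "from st import *;now()"
```

```text
t22.05 rot [-3.141 -0.08   0.1  ] tip_stand [-72.2  19.5  46. ] tcp [0.4079 0.0618 0.1964] F_stand [ 4.19  0.95 -1.75] grip 0.0248 69.1
```

>>> arm_command(
  deltas=[
    [[-0.15,0,-0.012],[0,0,0],2.0],
    [[-0.15,0,-0.012],[0,0,0],2.0],
  ],
)

```text
clock: 22.25
position: [0.4051, 0.0616, 0.1964]
tool_rot: [-3.142, -0.08, 0.1]
force: [4.9, 0.2, -1.5]
grip_width: 0.0251
finger_force: 69.2
```

```bash
python3 -c "from st import *;now()"
```

```text
t22.25 rot [-3.142 -0.08   0.1  ] tip_stand [-75.1  19.5  46. ] tcp [0.4051 0.0616 0.1964] F_stand [ 4.92 -0.33 -1.49] grip 0.0251 69.2
```

>>> arm_command(
  deltas=[
    [[-0.15,0,-0.012],[0,0,0],2.0],
    [[-0.1,0,-0.008],[0,0,0],2.0],
  ],
)

```text
clock: 22.45
position: [0.4025, 0.0613, 0.1964]
tool_rot: [-3.142, -0.08, 0.1]
force: [3.9, 0.9, -1.3]
grip_width: 0.025
finger_force: 69.2
```

```bash
python3 -c "from st import *;now()"
```

```text
t22.45 rot [-3.142 -0.08   0.1  ] tip_stand [-77.7  19.5  45.9] tcp [0.4025 0.0613 0.1964] F_stand [ 3.96  0.48 -1.29] grip 0.025 69.2
```

>>> arm_command(
  deltas=[
    [[-0.1,0,-0.008],[0,0,0],2.0],
    [[-0.1,0,-0.008],[0,0,0],2.0],
  ],
)

```text
clock: 22.65
position: [0.4005, 0.0611, 0.1964]
tool_rot: [-3.142, -0.08, 0.1]
force: [4.0, 0.9, -1.4]
grip_width: 0.025
finger_force: 69.2
```

```bash
python3 -c "from st import *;now()"
```

```text
t22.65 rot [-3.142 -0.08   0.1  ] tip_stand [-79.7  19.5  45.9] tcp [0.4005 0.0611 0.1964] F_stand [ 4.08  0.45 -1.4 ] grip 0.025 69.2
```

>>> arm_command(
  deltas=[
    [[-0.15,0,-0.012],[0,0,0],2.0],
    [[-0.1,0,-0.008],[0,0,0],2.0],
  ],
)

```text
clock: 22.85
position: [0.399, 0.0611, 0.1966]
tool_rot: [-3.141, -0.083, 0.099]
force: [14.3, 0.9, -4.0]
grip_width: 0.0252
finger_force: 68.8
```

```bash
python3 -c "from st import *;now()"
```

```text
t22.85 rot [-3.141 -0.083  0.099] tip_stand [-80.9  19.7  46.6] tcp [0.399  0.0611 0.1966] F_stand [14.28 -0.51 -4.01] grip 0.0252 68.8
```

At the stop, with 14 N on it. I ease off, centre the tip in the hole, slide out to the right and lift.

>>> arm_command(
  deltas=[
    [[0.3,0,0.024],[0,0,0],2.0],
    [[0,0,0],[0,0,0],2.0],
    [[0.3,0,0.024],[0,0,0],2.0],
    [[0.3,0,0.024],[0,0,0],2.0],
    [[0.35,0,0.028],[0,0,0],2.0],
    [[0,0,0],[0,0,0],2.0],
  ],
)

```text
clock: 23.45
position: [0.411, 0.0621, 0.1963]
tool_rot: [-3.141, -0.08, 0.1]
force: [-0.1, 0.5, -1.8]
grip_width: 0.0252
finger_force: 69.3
```

```bash
python3 -c "from st import *;now()"
```

```text
t23.45 rot [-3.141 -0.08   0.1  ] tip_stand [-69.2  19.4  45.9] tcp [0.411  0.0621 0.1963] F_stand [-0.04  0.47 -1.79] grip 0.0252 69.3
```

>>> arm_command(
  deltas=[
    [[0,0.5,0],[0,0,0],2.0],
    [[0,0.5,0],[0,0,0],2.0],
    [[0,0,0],[0,0,0],2.0],
  ],
)

```text
clock: 23.75
position: [0.4115, 0.0512, 0.1963]
tool_rot: [3.141, -0.08, 0.099]
force: [-0.2, -0.2, -1.6]
grip_width: 0.0249
finger_force: 69.3
```

>>> arm_command(
  deltas=[
    [[0,0.6,0],[0,0,0],2.0],
    [[0,0.6,0],[0,0,0],2.0],
    [[0,0.6,0],[0,0,0],2.0],
    [[0,0.6,0],[0,0,0],2.0],
    [[0,0.6,0],[0,0,0],2.0],
    [[0,0.5,0],[0,0,0],2.0],
    [[0,0,0],[0,0,0],2.0],
    [[0,0,0],[0,0,0],2.0],
  ],
)

```text
clock: 24.55
position: [0.4151, 0.0173, 0.1963]
tool_rot: [-3.141, -0.08, 0.099]
force: [0.6, -0.4, -1.4]
grip_width: 0.0252
finger_force: 69.3
```

```bash
python3 -c "from st import *;now()"
python3 - <<'E'
from st import *
P=bot.grab_frame('scene');S=P['frame']
cv2.imwrite('pics/s2.png',cv2.resize(S[111:261,209:409],(800,600),interpolation=cv2.INTER_CUBIC)[:,:,::-1])
E
```

```text
t24.55 rot [-3.141 -0.08   0.099] tip_stand [-69.6 -25.6  45.9] tcp [0.4151 0.0173 0.1963] F_stand [ 0.57 -0.51 -1.38] grip 0.0252 69.3
```

View pics/s2.png

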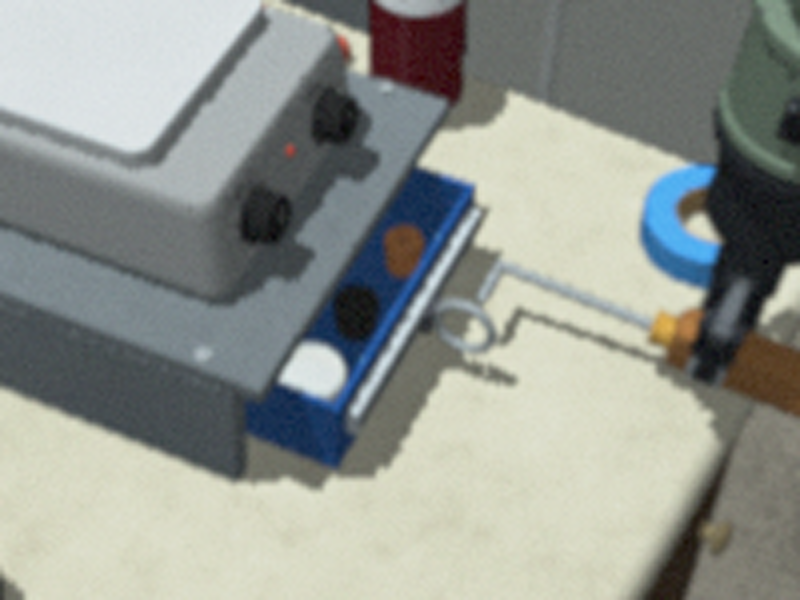

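Unhooked: the tip at (485,290) is clear to the right of the ring at (465,325). The tray stays out. I lift and carry left.

>>> arm_command(
  deltas=[
    [[0.08,0,-1],[0,0,0],2.0],
    [[0.16,0,-2],[0,0,0],2.0],
    [[0.24,0,-3],[0,0,0],2.0],
    [[0.24,0,-3],[0,0,0],2.0],
    [[0.24,0,-3],[0,0,0],2.0],
    [[0,0,0],[0,-0.04,0],2.0],
    [[0,0,0],[0,-0.04,-0.037],2.0],
    [[0,-3,0],[0,0,0],2.0],
    [[0,-3.5,0],[0,0,0],2.0],
    [[0,-3.5,0],[0,0,0],2.0],
    [[0,-3.5,0],[0,0,0],2.0],
    [[0,-3.5,0],[0,0,0],2.0],
    [[0,-3.5,0],[0,0,0],2.0],
    [[0,-3.5,0],[0,0,0],2.0],
    [[1,-3.5,0],[0,0,0],2.0],
    [[1.5,-3.5,0],[0,0,0],2.0],
    [[2,-3.5,0],[0,0,0],2.0],
    [[2,-3.5,0],[0,0,0],2.0],
    [[0,0,0],[0,0,0],2.0],
  ],
)

```text
clock: 26.5
position: [0.4273, 0.4073, 0.3162]
tool_rot: [-3.14, -0.001, 0.141]
force: [-1.4, -0.4, -2.3]
grip_width: 0.025
finger_force: 69.3
```

Run:
```python
from st import *
T,t=now()
print(100*T[:3,:3].T@(np.array([.505,.42,.190])-T[:3,3]))
```

```text
t26.50 rot [-3.14e+00 -1.00e-03  1.41e-01] tip_stand [-32.5 367.2 154.3] tcp [0.4273 0.4073 0.3162] F_stand [-1.4  -0.29 -2.29] grip 0.025 69.3
[ 7.86450616 -0.14628779 12.62067941]
```

>>> arm_command(
  deltas=[
    [[2,0,1],[0,0,0],2.0],
    [[2,0,2],[0,0,0],2.0],
    [[2,0,2.5],[0,0,0],2.0],
    [[1.9,0,2.5],[0,0,0],2.0],
    [[0,0,2.5],[0,0,0],2.0],
    [[0,0,1.4],[0,0,0],2.0],
    [[0,0,0.7],[0,0,0],2.0],
    [[0,0,0],[0,0,0],2.0],
    [[0,0,0],[0,0,0],2.0],
  ],
)

```text
clock: 27.4
position: [0.5058, 0.4137, 0.1915]
tool_rot: [3.142, -0.001, 0.137]
force: [0.3, -0.1, -2.1]
grip_width: 0.025
finger_force: 69.4
```

```bash
python3 -c "from st import *;now()"
```

```text
t27.40 rot [ 3.142e+00 -1.000e-03  1.370e-01] tip_stand [ 46.5 364.9  29.6] tcp [0.5058 0.4137 0.1915] F_stand [ 0.3  -0.18 -2.12] grip 0.025 69.4
```

>>> arm_command(
  deltas=[
    [[0,0,0.3],[0,0,0],2.0],
    [[0,0,0.2],[0,0,0],2.0],
    [[0,0,0.1],[0,0,0],2.0],
    [[0,0,0],[0,0,0],2.0],
  ],
)

```text
clock: 27.8
position: [0.5059, 0.4132, 0.1845]
tool_rot: [3.141, 0.0, 0.137]
force: [-0.6, 0.0, -0.9]
grip_width: 0.0251
finger_force: 69.4
```

>>> arm_command(
  deltas=[
    [[0,0,0.15],[0,0,0],2.0],
    [[0,0,0.1],[0,0,0],2.0],
    [[0,0,0],[0,0,0],2.0],
  ],
)

```text
clock: 28.1
position: [0.5058, 0.4133, 0.1818]
tool_rot: [3.141, 0.0, 0.137]
force: [-0.1, 0.2, -0.8]
grip_width: 0.025
finger_force: 69.4
```

>>> arm_command(
  deltas=[
    [[0,0,0.1],[0,0,0],2.0],
    [[0,0,0.05],[0,0,0],2.0],
    [[0,0,0],[0,0,0],2.0],
  ],
)

```text
clock: 28.4
position: [0.5059, 0.4133, 0.181]
tool_rot: [3.141, -0.0, 0.137]
force: [-3.1, -3.0, 6.6]
grip_width: 0.0255
finger_force: 70.7
```

The rod is on the worktop. I release it and lift away.

>>> arm_command(
  deltas=[
    [[0,0,0],[0,0,0],2.0],
    [[0,0,0],[0,0,0],2.0],
    [[0,0,0],[0,0,0],3.0],
    [[0,0,0],[0,0,0],4.0],
    [[0,0,0],[0,0,0],6.0],
    [[0,0,0],[0,0,0],8.5],
    [[0,0,0],[0,0,0],8.5],
    [[0,0,0],[0,0,0],8.5],
    [[0,0,-1],[0,0,0],8.5],
    [[0,0,-3],[0,0,0],8.5],
    [[0,0,-4],[0,0,0],8.5],
    [[0,0,-4],[0,0,0],8.5],
    [[0,0,-4],[0,0,0],8.5],
    [[0,0,0],[0,0,0],8.5],
    [[0,0,0],[0,0,0],8.5],
  ],
)

```text
clock: 29.9
position: [0.5059, 0.4133, 0.3419]
tool_rot: [-3.141, -0.002, 0.137]
force: [0.3, 0.1, -0.4]
grip_width: 0.0851
finger_force: 0.0
```

```bash
python3 -c "from st import *;now()"
python3 - <<'E'
from st import *
for n in('scene','top'):
    P=bot.grab_frame(n)
    for k,z in dict(rod_tip=.018,rod_handle=.018,tray_front=.045,can_mid=.058,tape_mid=.012,stopper_mid=.012).items():
        for m in bot.mark_of(k,P)[:1]:
            w=atz(P,m['at'],z);print(n,k,round(m['p'],2),w.round(3),to_stand(w).round(3))
    if n=='scene':save(P,'end')
E
```

```text
t29.90 rot [-3.141e+00 -2.000e-03  1.370e-01] tip_stand [ 46.7 364.5 180.2] tcp [0.5059 0.4133 0.3419] F_stand [ 0.29  0.03 -0.35] grip 0.0851 0.0
scene rod_tip 0.7 [0.636 0.467 0.018] [0.045 0.365 0.018]
scene rod_handle 0.6 [0.485 0.407 0.018] [-0.112  0.319  0.018]
scene tray_front 0.97 [0.592 0.096 0.045] [-0.036 -0.001  0.045]
scene can_mid 0.68 [0.598 0.143 0.058] [-0.025  0.046  0.058]
scene tape_mid 0.86 [ 0.477 -0.104  0.012] [-0.17  -0.188  0.012]
scene stopper_mid 0.58 [0.708 0.368 0.012] [0.106 0.258 0.012]
top rod_tip 0.55 [ 0.722 -0.123  0.018] [ 0.071 -0.231  0.018]
top rod_handle 0.46 [0.601 0.099 0.018] [-0.027  0.001  0.018]
top can_mid 0.94 [ 0.711 -0.117  0.058] [ 0.06  -0.224  0.058]
top tape_mid 0.61 [ 0.478 -0.094  0.012] [-0.169 -0.178  0.012]
top stopper_mid 0.43 [0.704 0.372 0.012] [0.103 0.263 0.012]
```

View pics/end.png

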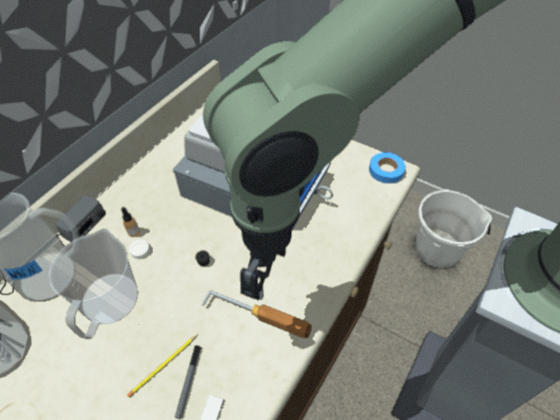

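The rod lies flat to the left at (205,295)-(310,330). The tray is out, and the tape roll and stopper are where they were. The arm hides the can in this view, but the top camera puts it at its starting place.

```bash
python3 -c "from h import *;print(bot.job_done())"
```

```text
the job is handed in; nothing more can be done
None
```

The tray is drawn out to its stop with the rod (peak measured force about 14 N), the rod was set down and released left of the stand, the can, tape roll and stopper are where they started within camera accuracy, and the job is handed in; no verdict came back.

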